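# Load the egg cooker and hold its lever at the third notch

## Task

Take the two eggs from their egg cups and set them (do not drop them), pointed end up as they are, into the egg cooker's rail, one egg per well, in any two of the three wells. Only when both eggs are in and let go, press the cooker's spring-return lever down with the fingers, past the first two notches to the third (hard boiled, about 42 mm down, the lowest blue band) but not on to the red bottom band, and finish while still holding it there against its spring. Leave the two jars, the mug and the tea box alone.

Things in the scene. Friction and masses are not known exactly. Their poses are not given: they have to be found in the camera images.
- egg_a_mid (a point): brown hen's egg, 44 mm across, 56 mm tall, about 60 g, standing pointed end up about 6 mm deep in a blue egg cup (ring 40 mm outside, 30 mm opening, 30 mm tall). The point lies on its axis half-way up, 28 mm above its lowest point, 6 mm above its widest girth; its z axis points to the pointed end.
- egg_b_mid (a point): white hen's egg, same size and kind as the brown one, standing pointed end up in another blue egg cup; the point lies half-way up its axis
- cooker: white egg cooker, fixed, 130 mm (its x) by 262 mm (y) by 125 mm tall; origin on the counter under it, z up. On a base 30 mm tall runs an aluminium rail, 40 mm wide, from y -105 to 65 mm, top 60 mm above the counter, with three round wells in a row along y. At the +y end a column (x -45 to 45, y 100 to 140 mm, 125 mm tall); the blue lever sticks out of its +y face.
- well0 (a point): centre of the mouth of the first well, at y = -80 mm on the cooker, at the rail's top (60 mm above the counter). Wells are round through holes 31 mm wide; a seated egg sinks about 6.5 mm in, so its mid point comes about 21.5 mm above this point. The rail is narrower than an egg: fingers that close across it (along the cooker's x) pass beside it.
- well1 (a point): centre of the mouth of the middle well, at y = -20 mm on the cooker; same as well0
- well2 (a point): centre of the mouth of the third well, at y = 40 mm on the cooker (60 mm from the column); same as well0
- lever_top (a point): centre of the top face of the lever's blue paddle (40 mm along the cooker's x, 32 mm along its y, 12 mm thick), 32 mm out from the column's +y face; at rest 115 mm above the counter, and it goes straight down with the lever
- lever (a joint): lever travel downwards in m: 0 at rest (up), clicks at 0.014, 0.028, 0.042 (paddle top level with the blue bands round the column), hard stop at 0.056 (red band). A spring (about 5.5 N at the top, 9 N at the third notch; some 3 N more on leaving a notch, 3 N less on falling into the next) always brings it back up when let go.
- jar_black: glass jar with a black lid, 86 mm across, 115 mm tall, a bystander; origin under its centre
- jar_pink: glass jar with a pink lid, same size, a bystander
- mug: white mug, 80 mm across, 90 mm tall, handle on its +y side, a bystander; origin under its centre
- tea_box: wooden tea box, 100 x 280 x 85 mm, heavy and fixed, a bystander; origin under its centre

How it is judged:
On the way, in this order (a step that is already met when the one before it is completed fails the run):
1. both eggs stand in different wells, let go, with the lever still up ((horizontal distance between egg_a_mid and well0 below 0.008 m or horizontal distance between egg_a_mid and well1 below 0.008 m or horizontal distance between egg_a_mid and well2 below 0.008 m) and z of egg_a_mid in the frame of cooker between 0.075 and 0.088 m and angle between each of egg_a_mid, egg_b_mid's own z axis and vertical below 0.35 rad and contact force between each of egg_a, egg_b and the fingers below 0.3 N and (horizontal distance between egg_b_mid and well0 below 0.008 m or horizontal distance between egg_b_mid and well1 below 0.008 m or horizontal distance between egg_b_mid and well2 below 0.008 m) and z of egg_b_mid in the frame of cooker between 0.075 and 0.088 m and horizontal distance between egg_a_mid and egg_b_mid above 0.04 m and value of joint lever below 0.006 m), for 0.2 s.
2. the fingers hold the lever at the third notch (value of joint lever between 0.037 and 0.047 m and contact force between the fingers and lever above 2 N), for 0.3 s.
At the end, for the whole second after the job is handed in: Each egg stands upright (within 0.35 rad) in a well of its own (within 8 mm of the well's axis, its mid point 75 to 88 mm above the counter), not touched by the fingers, and the fingers press the lever with more than 2 N and hold it still at 37 to 47 mm of travel (all of step 2 and (horizontal distance between egg_a_mid and well0 below 0.008 m or horizontal distance between egg_a_mid and well1 below 0.008 m or horizontal distance between egg_a_mid and well2 below 0.008 m) and z of egg_a_mid in the frame of cooker between 0.075 and 0.088 m and angle between each of egg_a_mid, egg_b_mid's own z axis and vertical below 0.35 rad and contact force between each of egg_a, egg_b and the fingers below 0.3 N and (horizontal distance between egg_b_mid and well0 below 0.008 m or horizontal distance between egg_b_mid and well1 below 0.008 m or horizontal distance between egg_b_mid and well2 below 0.008 m) and z of egg_b_mid in the frame of cooker between 0.075 and 0.088 m and horizontal distance between egg_a_mid and egg_b_mid above 0.04 m and velocity of joint lever between -0.02 and 0.02 m/s); the arm keeps its last pose, push and grip.
It fails at once if an egg is dropped (moves faster than 0.8 m/s out of the fingers, a fall of over 30 mm) ((linear speed of egg_a above 0.8 m/s and contact force between egg_a and the fingers below 0.1 N) or (linear speed of egg_b above 0.8 m/s and contact force between egg_b and the fingers below 0.1 N)).
It fails at once if the lever is pushed on to the bottom (beyond 51 mm) (value of joint lever above 0.051 m).
It fails at once if a jar or the mug is moved by more than 20 mm (distance of any of jar_black, jar_pink, mug from where it was at the start of the episode above 0.02 m).
It fails at once if the tea box is hit (over 5 N) (contact force between tea_box and the arm above 5 N).
It also fails if it takes over 58 s, if anything falls off the work surface, if the arm or the gripper's body presses on something with over 40 N, if the wrist force passes 120 N, or if a joint passes its speed limit or range.

## Robot

A 6-joint arm with a two-finger parallel gripper is mounted at the origin on the work surface. World frame = base frame: x ahead of the robot, y to its left, z up, the work surface at z = 0. Lengths are in m, angles in rad, forces in N, time in s.
With the tool pointing down it reaches from about 0.275 to 0.825 m from the base axis. Payload 4.9 kg.
Tool frame: the origin (TCP) lies midway between the tips of the shut fingers; the grasp point (between the pads) lies 19 mm behind it; z points along the fingers, y is the line along which they close (so a half turn about z gives the same grasp; the last joint's range is limited). The gripper opens to 85 mm and grips with 20 to 120 N. Pads are 22 mm wide; open, the fingers measure 114 mm over their backs; the gripper's body (76 mm by 85 mm) begins 54 mm behind the grasp point. The pads swing forward as they close: fully open they stand 13 mm farther back than shut.
Start: joints at [-1.275, 0.326, -0.193, 1.052, 0, 1.437], TCP at [0.229, -0.5, 0.207] pointing down, gripper open.
Joint ranges: [-2.65, 2.65], [-0.97, 1.79], [-1.3, 1.35], [-1.93, 2.1], [-1.47, 1.37], [-3.14, 3.14]. Speed limits (rad/s): [2.57, 2.57, 3.14, 3.14, 3.14, 3.14].

## Interface

Orientations are given as a rotation vector (axis times angle).
In Python, from cell import env gives the robot as it stands.
- The arm moves only by the tool jog_arm, never from a script. Its argument "targets" is a list of rows, each an object of numbers: "grip": the closure, from -1 (fully open) to 1 (shut); "dx", "dy", "dz": the shift along the tool's x, y, z in m; "turn": the turn about the tool's z in degrees. In form: [{"grip": .., "dx": .., "dy": .., "dz": .., "turn": ..}, ...]. A call has 1 to 8 rows; each row is the pose to reach, as a shift and turn from the pose commanded when the call began, along the tool's axes at that moment; what a row does not reach only later rows make up. A row lasts 1/12 s, in which the tool goes at most 41.7 mm and 7.16 degrees, less where a joint would pass 70% of its speed; a pose out of reach is approached as far as the arm can. A call with a gripper value outside its range is refused whole. The fingers move at their own pace and stop on an object; "grip_force" is the grip in N (left out, the last holds). Time passes only in rows, so rows that repeat a pose let the fingers close. It gives the time, the measured TCP pose, the force, the opening and the grip force at its end, in the units of the state.
- env.sense(): the state, without advancing time (a new reading comes with each control period).
- env.get_image(name): name is "scene" or "top" or "wrist"; returns the picture (400x640x3 uint8, red, green, blue); there is no depth.
- env.camera_params(name): a dict with "camera_matrix" (3x3 intrinsics, pixels), "xyz" and "rotation" of the camera in the world. Camera axes: x right, y up, looking along -z (the intrinsics and any distortion apply to the point x, -y, -z); pixel columns grow to the right and rows downward; lengths in m; the calibration is good to about 2 mm. A picture is of the moment at which its call begins: read the wrist's pose just before it. camera_params takes no time and is no camera call; for the wrist camera it gives the pose at the moment of the call.
- env.close_job(): hands the job in; it is judged then, once.
The state is a dict: "time_s": time; "q": joint angles; "joint_velocities": joint speeds; "joint_efforts": joint torques, N m; "tcp_pos": TCP position; "orientation": TCP orientation; "wrist_force": force on the tool from outside, world axes, zero at the start; "ft_torque": the same for the moment, N m; "opening": opening from 0.0 (shut) to 1.0 (fully open); "finger_force": force on a finger pad.
Only numpy, scipy, OpenCV 4.12 (cv2) and the standard library are available. Lean on these libraries where they do the work, as an engineer would, in place of code of your own. Each camera call takes 0.05 s, during which the arm holds its last target. There are 200 camera calls.

## Working session

There is one attempt and no reset: what is moved stays moved. The work goes in short steps, Python scripts to look and compute and a tool call to move; the robot and the scene stay as the last step left them, time stands still between calls to the robot, and variables do not carry over. Pictures are saved under pics/ and viewed, at most 10 in all, crops included, and the job is handed in when it is done.

Besides the shell and the picture viewer there is one more tool, called after "Request:" as name([rows], argument=value, ...), one row to a line, values as JSON. jog_arm: Moves the arm, as the interface text tells. Its arguments: {"type":"object","properties":{"targets":{"type":"array"},"grip_force":{"type":"number"}},"required":["targets"]}

```bash
mkdir -p pics
python3 - <<'E'
from cell import env
import cv2,json
s=env.sense();print(s)
for n in("scene","top"):
    p=env.camera_params(n);print(n,p)
    cv2.imwrite(f"pics/{n}0.png",env.get_image(n)[:,:,::-1])
E
```

```text
{'time_s': 0.0, 'q': array([-1.27518983e+00,  3.26962537e-01, -1.93593848e-01,  1.05199552e+00,
       -2.24639165e-05,  1.43663609e+00]), 'joint_velocities': array([ 5.49232143e-04,  8.93233991e-05,  1.70226481e-04, -1.06276430e-03,
       -2.21396226e-04,  1.22812856e-03]), 'joint_efforts': array([ 3.83358374e-04, -4.43401408e+01,  2.62437826e+01,  1.54559256e-02,
       -1.80714542e-04,  1.22876199e-05]), 'tcp_pos': array([ 0.22900064, -0.49936566,  0.20608793]), 'orientation': array([-3.06763215e+00, -6.69520012e-01,  2.57393192e-04]), 'wrist_force': array([ 0.37054372, -0.85947884,  0.6972707 ]), 'ft_torque': array([-0.01685197, -0.00875651,  0.0571451 ]), 'finger_force': 0.0, 'opening': 0.9956997267577694}
scene {'camera_matrix': array([[486.03685714,   0.        , 316.0980431 ],
       [  0.        , 486.03685714, 202.0686496 ],
       [  0.        ,   0.        ,   1.        ]]), 'xyz': array([ 1.28389589, -0.47169161,  1.26913727]), 'rotation': array([0.55846713, 0.29740311, 0.89468402])}
top {'camera_matrix': array([[502.66330951,   0.        , 316.78831176],
       [  0.        , 502.66330951, 193.64485796],
       [  0.        ,   0.        ,   1.        ]]), 'xyz': array([ 0.39401236, -0.01892767,  1.93118065]), 'rotation': array([ 0.10477211, -0.08703688, -1.56326613])}
```

View pics/scene0.png

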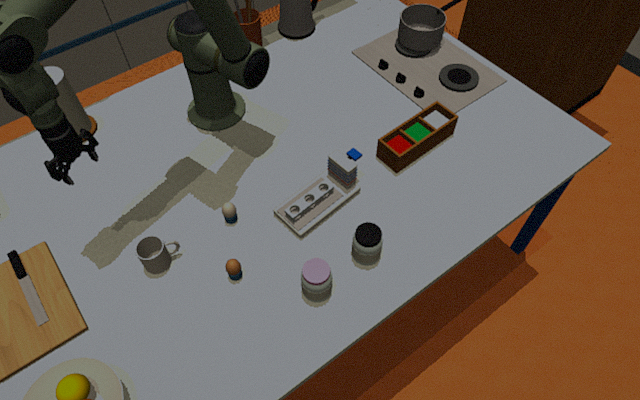

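View pics/top0.png

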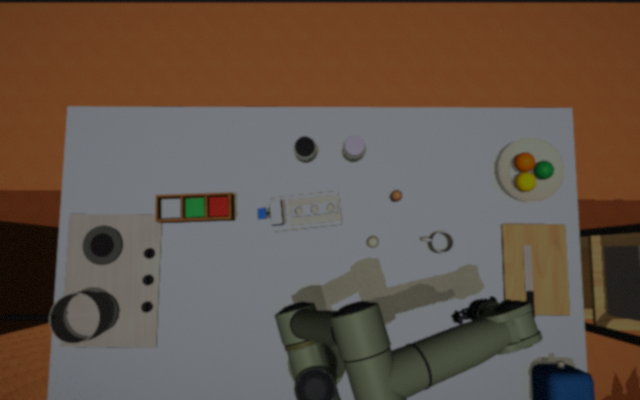

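The scene picture shows the brown egg at (233,268), the white egg at (229,212), and the cooker at about (318,205) with its lever at (354,154). The top picture shows the brown egg at (396,196), the white egg at (372,241), and the cooker at about (305,210) with its lever at (263,213).

```bash
cat > h.py <<'E'
from cell import env
import numpy as np,cv2
from scipy.spatial.transform import Rotation as R
def ray(p,u,v):
    K=p["camera_matrix"];d=np.array([(u-K[0,2])/K[0,0],-(v-K[1,2])/K[1,1],-1.])
    return np.array(p["xyz"]),R.from_rotvec(p["rotation"]).apply(d)
def plane(p,u,v,z):
    o,d=ray(p,u,v);return o+d*(z-o[2])/d[2]
def tri(rs):
    A=np.zeros((3,3));b=np.zeros(3)
    for o,d in rs:
        d=d/np.linalg.norm(d);M=np.eye(3)-np.outer(d,d);A+=M;b+=M@o
    return np.linalg.solve(A,b)
def blobs(m,mn=15):
    n,l,s,c=cv2.connectedComponentsWithStats(m.astype(np.uint8))
    return [(c[i].round(1).tolist(),s[i].tolist()) for i in range(1,n) if s[i,4]>=mn]
E
python3 - <<'E'
from h import *
a=cv2.imread("pics/scene0.png");b=cv2.imread("pics/top0.png")
for n,i in(("scene",a),("top",b)):
    h=cv2.cvtColor(i,cv2.COLOR_BGR2HSV).astype(int);H,S,V=h[...,0],h[...,1],h[...,2]
    m=np.zeros(H.shape,bool)
    if n=="scene": m[140:300,190:400]=1
    else: m[180:260,240:420]=1
    print(n,"brown",blobs(m&(H<20)&(S>90)&(V>50)),"blue",blobs(m&(H>95)&(H<130)&(S>120)&(V>40),6))
    print(" white",blobs(m&(H<35)&(S>25)&(V>90)))
ca=cv2.resize(a[140:290,200:400],None,fx=4,fy=4,interpolation=cv2.INTER_CUBIC)
cb=cv2.resize(b[170:260,245:415],None,fx=4.7,fy=4.7,interpolation=cv2.INTER_CUBIC)
cv2.imwrite("pics/ca.png",ca);cv2.imwrite("pics/cb.png",cb)
p=env.camera_params("top")
print(plane(p,396,196,.05),plane(p,372,241,.05),plane(p,263,213,.115))
E
```

```text
scene brown [([392.4, 145.9], [379, 140, 21, 18, 188]), ([333.0, 173.2], [328, 168, 11, 10, 20]), ([344.1, 182.2], [340, 179, 9, 7, 16]), ([232.7, 266.4], [226, 259, 15, 16, 179])] blue [([353.9, 153.6], [347, 148, 15, 12, 103]), ([235.9, 275.4], [232, 273, 8, 6, 14])]
 white [([393.1, 145.8], [380, 140, 20, 17, 164]), ([221.4, 181.1], [190, 145, 66, 69, 2003]), ([387.8, 167.5], [376, 157, 24, 19, 59]), ([342.5, 184.5], [327, 175, 32, 19, 108]), ([311.1, 208.2], [274, 178, 86, 57, 765]), ([293.4, 210.1], [290, 207, 8, 6, 20]), ([287.8, 227.8], [274, 214, 30, 26, 49]), ([230.8, 223.8], [225, 221, 13, 5, 24]), ([364.5, 265.1], [352, 257, 27, 13, 102]), ([231.8, 264.1], [226, 259, 13, 12, 118]), ([233.7, 280.7], [228, 277, 14, 7, 34]), ([303.6, 296.6], [302, 292, 6, 8, 22])]
top brown [([395.6, 195.4], [391, 191, 10, 10, 78])] blue [([261.7, 213.1], [258, 208, 9, 11, 79])]
 white [([397.1, 194.5], [393, 190, 9, 10, 66]), ([283.8, 210.1], [283, 200, 3, 22, 27]), ([372.5, 241.2], [368, 236, 10, 11, 72])]
[ 0.61749811 -0.29501045  0.05      ] [ 0.44835443 -0.2035901   0.05      ] [0.5453783  0.19700481 0.115     ]
```

View pics/cb.png

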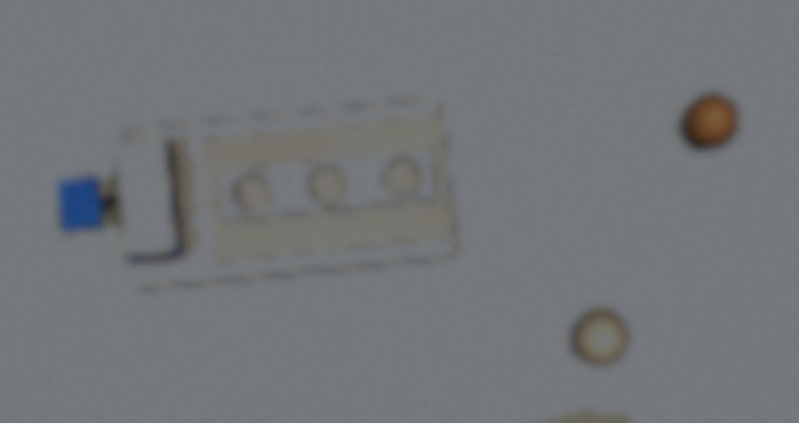

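View pics/ca.png

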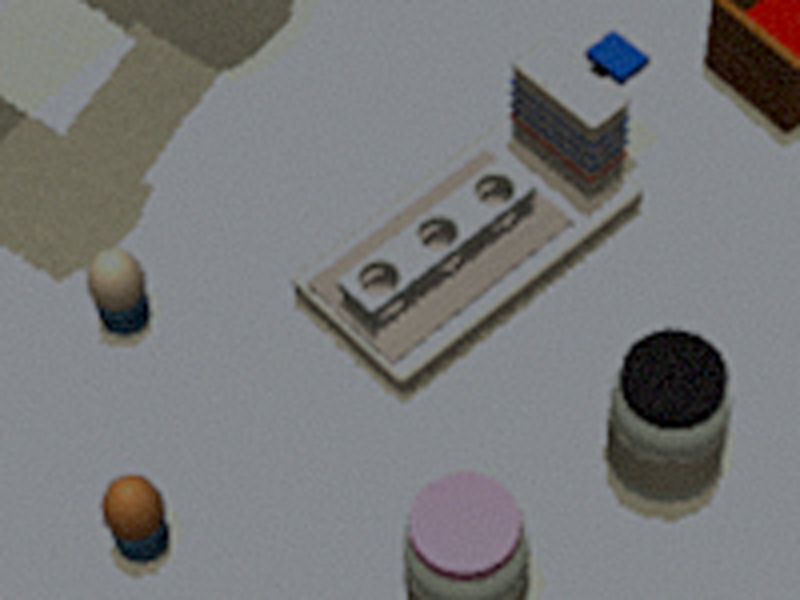

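The crops show the wells in the top view at crop pixels (402,178), (326,186) and (251,191), with the lever at (80,203). In the scene view the wells are at (378,277), (437,233) and (494,189).

```bash
cat > plan.py <<'E'
from h import *
def tool():
    s=env.sense();M=R.from_rotvec(s["orientation"]).as_matrix();return s,np.array(s["tcp_pos"]),M
def show(target,yaxis=None):
    s,t,M=tool();d=M.T@(np.array(target)-t);out=[d.round(4).tolist()]
    if yaxis is not None:
        l=M.T@np.r_[yaxis,0][:3];a=np.degrees(np.arctan2(-l[0],l[1]));out.append([round((a+90)%180-90,2)])
    print(out)
E
python3 - <<'E'
from plan import *
T=env.camera_params("top");S=env.camera_params("scene")
f=lambda U,s,o:(U+.5)/s-.5+o
W=[]
for t,s in(((402,178),(378,277)),((326,186),(437,233)),((251,191),(494,189))):
    a=(f(t[0],4.7,245),f(t[1],4.7,170));b=(f(s[0],4,200),f(s[1],4,140))
    print(plane(T,*a,.06).round(4),plane(S,*b,.06).round(4));W.append((plane(T,*a,.06)+plane(S,*b,.06))/2)
W=np.array(W);d=W[2]-W[0];d/=np.linalg.norm(d);print("ydir",d,np.degrees(np.arctan2(d[1],d[0])))
print("lever",plane(T,261.7,213.1,.115),plane(S,353.9,153.6,.113), W[1]+d*.192)
print("brown",plane(T,396,195.3,.055),plane(S,232.9,266.8,.052))
print("white",plane(T,372.3,241.4,.055),plane(S,228.8,f(282,4,140),.052))
print(tool()[2]); 
p=env.camera_params("wrist");print(p["camera_matrix"],p["xyz"]-tool()[1],tool()[2].T@R.from_rotvec(p["rotation"]).as_matrix())
E
```

```text
[ 0.5719 -0.0473  0.06  ] [ 0.5741 -0.0477  0.06  ]
[0.5653 0.0131 0.06  ] [0.5683 0.0117 0.06  ]
[0.561  0.0727 0.06  ] [0.5614 0.0716 0.06  ]
ydir [-0.09875129  0.99511215  0.        ] 95.66726869207213
lever [0.54499029 0.20171955 0.115     ] [0.54825914 0.20231521 0.113     ] [0.54782615 0.20345663 0.06      ]
brown [ 0.61954944 -0.29431137  0.055     ] [ 0.62560297 -0.29500256  0.052     ]
white [ 0.4467371  -0.20420105  0.055     ] [ 0.45286492 -0.20515789  0.052     ]
[[ 9.09064110e-01  4.16656010e-01 -4.61529100e-04]
 [ 4.16656214e-01 -9.09062887e-01  1.50570821e-03]
 [ 2.07803397e-04 -1.56108426e-03 -9.99998760e-01]]
[[275.53537913   0.         322.72519697]
 [  0.         275.53537913 201.93571269]
 [  0.           0.           1.        ]] [0.06207052 0.02975563 0.16618123] [[ 4.51475671e-04  9.63128995e-01  2.69039655e-01]
 [ 9.99999781e-01 -5.65280388e-04  3.45534044e-04]
 [ 4.84876697e-04  2.69039440e-01 -9.63129038e-01]]
```

Request:
jog_arm([
  {"dx": 0.323, "dy": -0.1765, "dz": 0.0, "turn": -71, "grip": -1},
  {"dx": 0.323, "dy": -0.1765, "dz": 0.0, "turn": -71, "grip": -1},
  {"dx": 0.323, "dy": -0.1765, "dz": 0.0, "turn": -71, "grip": -1},
  {"dx": 0.323, "dy": -0.1765, "dz": 0.0, "turn": -71, "grip": -1},
  {"dx": 0.323, "dy": -0.1765, "dz": 0.0, "turn": -71, "grip": -1},
  {"dx": 0.323, "dy": -0.1765, "dz": 0.0, "turn": -71, "grip": -1},
  {"dx": 0.323, "dy": -0.1765, "dz": 0.0, "turn": -71, "grip": -1},
  {"dx": 0.323, "dy": -0.1765, "dz": 0.0, "turn": -71, "grip": -1},
], grip_force=25)

```text
time_s: 0.77
tcp_pos: [0.4291, -0.2308, 0.2067]
orientation: [-2.366, -2.066, 0.0]
wrist_force: [0.2, -0.4, 0.3]
opening: 1.002
finger_force: 0.0
```

Run:
```python
from plan import *
print(tool()[1],tool()[0]["q"].round(2))
show([.449,-.2045,.18],[.9951,.0988])
```

```text
[ 0.4290764  -0.2308295   0.20670877] [-0.65  0.21 -0.35  1.01  0.    1.06]
[[0.0288, 0.0162, 0.0267], [np.float64(-13.41)]]
```

Request:
jog_arm([
  {"dx": 0.026, "dy": 0.015, "dz": 0.027, "turn": -13.4, "grip": -1},
  {"dx": 0.026, "dy": 0.015, "dz": 0.027, "turn": -13.4, "grip": -1},
  {"dx": 0.026, "dy": 0.015, "dz": 0.027, "turn": -13.4, "grip": -1},
  {"dx": 0.026, "dy": 0.015, "dz": 0.027, "turn": -13.4, "grip": -1},
  {"dx": 0.026, "dy": 0.015, "dz": 0.027, "turn": -13.4, "grip": -1},
])

```text
time_s: 1.18
tcp_pos: [0.4469, -0.2099, 0.1802]
orientation: [2.119, 2.318, -0.0]
wrist_force: [-0.8, -0.1, 1.4]
opening: 1.004
finger_force: 0.0
```

Run:
```python
from plan import *
show([.449,-.2045,.18],[.9951,.0988])
p=env.camera_params("wrist");im=env.get_image("wrist")[:,:,::-1];cv2.imwrite("pics/w1.png",im);np.save("w1.npy",p)
K=p["camera_matrix"]
for q in([.449,-.2045,.052],[.622,-.295,.052]):
    c=R.from_rotvec(p["rotation"]).inv().apply(np.array(q)-p["xyz"]);print(K[0,2]-K[0,0]*c[0]/c[2],K[1,2]+K[1,1]*c[1]/c[2])
```

```text
[[0.0052, 0.0025, 0.0002], [np.float64(-0.54)]]
324.8465405291388 186.41721529519043
461.9796530308705 272.8767952478877
```

View pics/w1.png

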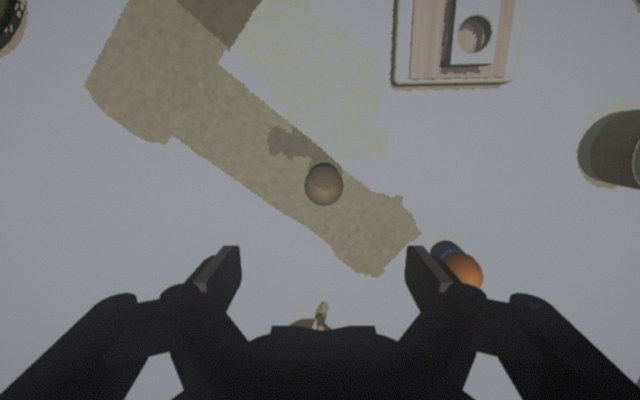

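The wrist view shows the white egg at (324,184) in the arm's shadow, the brown egg at (464,270), and well0 at (474,34).

Run:
```python
from plan import *
p=np.load("w1.npy",allow_pickle=True).item()
i=cv2.imread("pics/w1.png");g=cv2.cvtColor(i,cv2.COLOR_BGR2GRAY)
print(cv2.HoughCircles(cv2.medianBlur(g,3)[150:220,285:360],cv2.HOUGH_GRADIENT,1,30,param1=80,param2=12,minRadius=14,maxRadius=24))
w=plane(p,324,184.5,.048);print(w,plane(p,474,34,.06),plane(p,464,270,.05))
show([w[0],w[1],.024],[.9951,.0988])
```

```text
[[[39.5 34.5 20.7]]]
[ 0.44798112 -0.20330033  0.048     ] [ 0.57256524 -0.04732787  0.06      ] [ 0.62477566 -0.29203432  0.05      ]
[[0.0068, 0.0016, 0.1564], [np.float64(-0.54)]]
```

Request:
jog_arm([
  {"dx": 0.0065, "dy": 0.0015, "dz": 0.04, "turn": -0.5, "grip": -1},
  {"dx": 0.0065, "dy": 0.0015, "dz": 0.07, "turn": -0.5, "grip": -1},
  {"dx": 0.0065, "dy": 0.0015, "dz": 0.1, "turn": -0.5, "grip": -1},
  {"dx": 0.0065, "dy": 0.0015, "dz": 0.13, "turn": -0.5, "grip": -1},
  {"dx": 0.0065, "dy": 0.0015, "dz": 0.15, "turn": -0.5, "grip": -1},
  {"dx": 0.0065, "dy": 0.0015, "dz": 0.156, "turn": -0.5, "grip": -1},
  {"dx": 0.0065, "dy": 0.0015, "dz": 0.156, "turn": -0.5, "grip": -1},
  {"dx": 0.0065, "dy": 0.0015, "dz": 0.156, "turn": -0.5, "grip": -1},
])

```text
time_s: 1.9
tcp_pos: [0.4483, -0.2036, 0.0247]
orientation: [2.107, 2.329, 0.0]
wrist_force: [1.1, -0.4, 0.4]
opening: 0.998
finger_force: 0.0
```

Run:
```python
from plan import *
show([.448,-.2033,.024],[.9951,.0988])
```

```text
[[0.0003, -0.0003, 0.0007], [np.float64(0.05)]]
```

Request:
jog_arm([
  {"grip": 0.0},
  {"grip": 0.1},
  {"grip": 0.2},
  {"grip": 0.3},
  {"grip": 0.4},
  {"grip": 0.5},
  {"grip": 0.5},
  {"grip": 0.5},
], grip_force=25)

```text
invalid input at $.targets[0]: expected keys grip, dx, dy, dz, turn
```

Request:
jog_arm([
  {"dx": 0, "dy": 0, "dz": 0, "turn": 0, "grip": -0.3},
  {"dx": 0, "dy": 0, "dz": 0, "turn": 0, "grip": -0.1},
  {"dx": 0, "dy": 0, "dz": 0, "turn": 0, "grip": 0.0},
  {"dx": 0, "dy": 0, "dz": 0, "turn": 0, "grip": 0.1},
  {"dx": 0, "dy": 0, "dz": 0, "turn": 0, "grip": 0.2},
  {"dx": 0, "dy": 0, "dz": 0, "turn": 0, "grip": 1},
  {"dx": 0, "dy": 0, "dz": 0, "turn": 0, "grip": 1},
  {"dx": 0, "dy": 0, "dz": 0, "turn": 0, "grip": 1},
], grip_force=25)

```text
time_s: 2.57
tcp_pos: [0.448, -0.2031, 0.0249]
orientation: [2.105, 2.33, -0.001]
wrist_force: [-2.9, -0.6, 5.7]
opening: 0.477
finger_force: 24.6
```

Request:
jog_arm([
  {"dx": 0, "dy": 0, "dz": 0, "turn": 0, "grip": 1},
  {"dx": 0, "dy": 0, "dz": -0.005, "turn": 0, "grip": 1},
  {"dx": 0, "dy": 0, "dz": -0.015, "turn": 0, "grip": 1},
  {"dx": 0, "dy": 0, "dz": -0.035, "turn": 0, "grip": 1},
  {"dx": 0, "dy": 0, "dz": -0.06, "turn": 0, "grip": 1},
  {"dx": 0, "dy": 0, "dz": -0.08, "turn": 0, "grip": 1},
  {"dx": 0, "dy": 0, "dz": -0.09, "turn": 0, "grip": 1},
  {"dx": 0, "dy": 0, "dz": -0.09, "turn": 0, "grip": 1},
])

```text
time_s: 3.23
tcp_pos: [0.4497, -0.2035, 0.1167]
orientation: [2.102, 2.328, 0.002]
wrist_force: [0.9, 0.1, -1.1]
opening: 0.476
finger_force: 25.3
```

Run:
```python
from plan import *
print(tool()[1],tool()[0]["q"].round(2))
p=env.camera_params("wrist");im=env.get_image("wrist")[:,:,::-1];cv2.imwrite("pics/w2.png",im);np.save("w2.npy",p)
show([.573,-.0475,.11],[.9951,.0988])
```

```text
[ 0.44973539 -0.2035494   0.11666396] [-0.57  0.3  -0.48  0.79  0.    0.89]
[[0.1421, 0.1393, 0.0051], [np.float64(0.16)]]
```

View pics/w2.png

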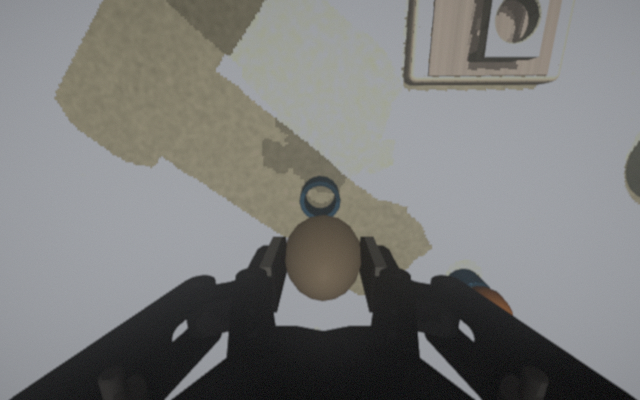

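The wrist view shows the white egg held between the pads, centred at about (323,258), and the empty cup at (320,197). Well0 is at (518,20).

Request:
jog_arm([
  {"dx": 0.02, "dy": 0.02, "dz": 0, "turn": 0, "grip": 1},
  {"dx": 0.045, "dy": 0.045, "dz": 0, "turn": 0, "grip": 1},
  {"dx": 0.07, "dy": 0.07, "dz": 0, "turn": 0, "grip": 1},
  {"dx": 0.095, "dy": 0.095, "dz": 0, "turn": 0, "grip": 1},
  {"dx": 0.12, "dy": 0.12, "dz": 0, "turn": 0, "grip": 1},
  {"dx": 0.135, "dy": 0.132, "dz": 0, "turn": 0, "grip": 1},
  {"dx": 0.142, "dy": 0.139, "dz": 0, "turn": 0, "grip": 1},
  {"dx": 0.142, "dy": 0.139, "dz": 0, "turn": 0, "grip": 1},
])

```text
time_s: 3.95
tcp_pos: [0.5717, -0.0455, 0.1123]
orientation: [-2.101, -2.333, 0.001]
wrist_force: [0.2, -0.0, -0.8]
opening: 0.471
finger_force: 25.3
```

Request:
jog_arm([
  {"dx": 0, "dy": 0, "dz": 0, "turn": 0, "grip": 1},
  {"dx": 0, "dy": 0, "dz": 0, "turn": 0, "grip": 1},
  {"dx": 0, "dy": 0, "dz": 0, "turn": 0, "grip": 1},
])

```text
time_s: 4.2
tcp_pos: [0.5708, -0.0484, 0.1136]
orientation: [-2.108, -2.329, 0.001]
wrist_force: [0.5, 0.3, -0.1]
opening: 0.471
finger_force: 25.3
```

Run:
```python
from plan import *
s,t,M=tool();print(t)
p=env.camera_params("wrist");im=env.get_image("wrist")[:,:,::-1].copy();np.save("w3.npy",p)
show([.5668,.0124,.11],[.9951,.0988])
K=p["camera_matrix"]
for q in([.5668,.0124,.06],[.5612,.072,.06]):
    c=R.from_rotvec(p["rotation"]).inv().apply(np.array(q)-p["xyz"]);print(K[0,2]-K[0,0]*c[0]/c[2],K[1,2]+K[1,1]*c[1]/c[2])
cv2.imwrite("pics/w3.png",im)
```

```text
[ 0.57082329 -0.04843617  0.11362806]
[[0.0609, 0.0019, 0.0038], [np.float64(0.04)]]
325.23709722471943 136.91706265299766
325.9744206812767 51.38917219312788
```

View pics/w3.png

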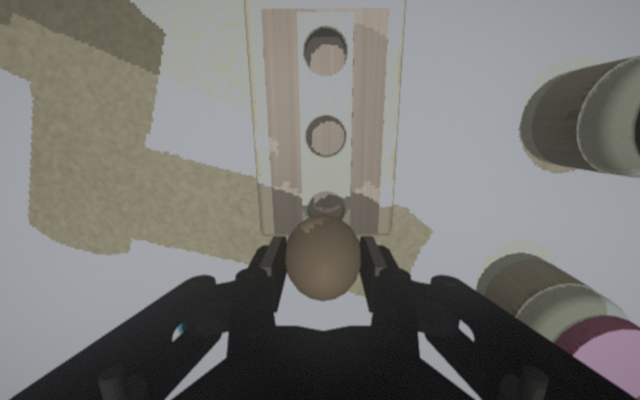

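The view shows well1 at about (326,136) and well2 at (325,51), matching the predictions. The egg is at (323,258).

Run:
```python
from plan import *
p=np.load("w3.npy",allow_pickle=True).item()
g=cv2.medianBlur(cv2.cvtColor(cv2.imread("pics/w3.png"),cv2.COLOR_BGR2GRAY),3)
for y0,y1,x0,x1,r in((20,85,295,360,(18,26)),(105,165,295,360,(16,25)),(205,310,275,375,(32,46))):
    print(cv2.HoughCircles(g[y0:y1,x0:x1],cv2.HOUGH_GRADIENT,1,100,param1=80,param2=10,minRadius=r[0],maxRadius=r[1])+np.array([x0,y0,0]))
w1=plane(p,326,135.5,.06);w2=plane(p,325.5,50.5,.06);print(w1,w2)
s,t,M=tool();e=plane(p,323.5,257.5,t[2]+.018)
print("egg rel tcp",M.T@(e-t),"w1",M.T@(w1-t),"w2",M.T@(w2-t))
```

```text
[[[324.5         49.5         22.10000038]]]
[[[325.5        136.5         20.39999962]]]
[[[315.5        256.5         45.40000153]]]
[0.56727934 0.01352451 0.06      ] [0.5608018  0.07253809 0.06      ]
egg rel tcp [-0.00556228  0.0004766  -0.0179999 ] w1 [0.0620134  0.00250376 0.0537806 ] w2 [0.1213786  0.00192584 0.05377665]
```

Run:
```python
from plan import *
p2=np.load("w2.npy",allow_pickle=True).item()
print("cup",plane(p2,320,195,.03))
p=np.load("w3.npy",allow_pickle=True).item();s,t,M=tool()
K=p["camera_matrix"];Rc=R.from_rotvec(p["rotation"]).as_matrix()@np.diag([1,-1,-1])
P=K@np.c_[Rc.T,-Rc.T@p["xyz"]]
for dx in(0,-.003,-.006):  # analytic outline (dual conic) of a 44x44x56 ellipsoid
    c=t+M@np.array([dx,0,-.025]);T=np.eye(4);T[:3,3]=c
    D=P@T@np.diag([.022**2,.022**2,.028**2,-1])@T.T@P.T;D/=D[2,2]
    u,v=D[0,2],D[1,2];print(dx,u.round(1),v.round(1),np.sqrt(u*u-D[0,0]).round(1),np.sqrt(v*v-D[1,1]).round(1))
```

```text
cup [ 0.44712842 -0.19800262  0.03      ]
0 322.7 256.9 39.9 43.1
-0.003 322.7 261.9 39.6 43.1
-0.006 322.7 266.8 39.4 43.2
```

Request:
jog_arm([
  {"dx": 0.02, "dy": 0.002, "dz": 0, "turn": 0, "grip": 1},
  {"dx": 0.045, "dy": 0.002, "dz": 0, "turn": 0, "grip": 1},
  {"dx": 0.0625, "dy": 0.002, "dz": 0, "turn": 0, "grip": 1},
  {"dx": 0.0625, "dy": 0.002, "dz": 0.01, "turn": 0, "grip": 1},
  {"dx": 0.0625, "dy": 0.002, "dz": 0.025, "turn": 0, "grip": 1},
  {"dx": 0.0625, "dy": 0.002, "dz": 0.035, "turn": 0, "grip": 1},
  {"dx": 0.0625, "dy": 0.002, "dz": 0.04, "turn": 0, "grip": 1},
  {"dx": 0.0625, "dy": 0.002, "dz": 0.04, "turn": 0, "grip": 1},
])

```text
time_s: 4.92
tcp_pos: [0.5661, 0.0143, 0.0723]
orientation: [-2.106, -2.328, 0.003]
wrist_force: [-0.3, -0.1, -1.0]
opening: 0.473
finger_force: 25.3
```

Request:
jog_arm([
  {"dx": 0, "dy": 0, "dz": 0, "turn": 0, "grip": 1},
  {"dx": 0, "dy": 0, "dz": 0, "turn": 0, "grip": 1},
  {"dx": 0, "dy": 0, "dz": 0, "turn": 0, "grip": 1},
])

```text
time_s: 5.17
tcp_pos: [0.568, 0.0148, 0.0745]
orientation: [2.106, 2.33, 0.001]
wrist_force: [-0.0, 0.1, -0.4]
opening: 0.471
finger_force: 25.3
```

Run:
```python
from plan import *
print(tool()[1])
show([.5673,.0135,.0545],[.9951,.0988])
```

```text
[0.56804967 0.01480162 0.07451528]
[[-0.0012, -0.0009, 0.02], [np.float64(0.12)]]
```

Request:
jog_arm([
  {"dx": 0, "dy": -0.0007, "dz": 0.004, "turn": 0, "grip": 1},
  {"dx": 0, "dy": -0.0007, "dz": 0.008, "turn": 0, "grip": 1},
  {"dx": 0, "dy": -0.0007, "dz": 0.011, "turn": 0, "grip": 1},
  {"dx": 0, "dy": -0.0007, "dz": 0.013, "turn": 0, "grip": 1},
  {"dx": 0, "dy": -0.0007, "dz": 0.014, "turn": 0, "grip": 1},
  {"dx": 0, "dy": -0.0007, "dz": 0.014, "turn": 0, "grip": 1},
  {"dx": 0, "dy": -0.0007, "dz": 0.014, "turn": 0, "grip": 1},
])

```text
time_s: 5.75
tcp_pos: [0.5667, 0.0152, 0.0598]
orientation: [-2.106, -2.331, 0.0]
wrist_force: [0.5, 0.6, -1.0]
opening: 0.476
finger_force: 25.4
```

Request:
jog_arm([
  {"dx": 0, "dy": 0, "dz": 0.001, "turn": 0, "grip": 1},
  {"dx": 0, "dy": 0, "dz": 0.002, "turn": 0, "grip": 1},
  {"dx": 0, "dy": 0, "dz": 0.002, "turn": 0, "grip": 1},
  {"dx": 0, "dy": 0, "dz": 0.002, "turn": 0, "grip": 1},
])

```text
time_s: 6.08
tcp_pos: [0.5667, 0.0151, 0.0579]
orientation: [-2.106, -2.331, 0.0]
wrist_force: [0.0, -0.2, -1.0]
opening: 0.469
finger_force: 25.4
```

Request:
jog_arm([
  {"dx": 0, "dy": 0, "dz": 0.001, "turn": 0, "grip": 1},
  {"dx": 0, "dy": 0, "dz": 0.002, "turn": 0, "grip": 1},
  {"dx": 0, "dy": 0, "dz": 0.002, "turn": 0, "grip": 1},
])

```text
time_s: 6.33
tcp_pos: [0.5666, 0.0151, 0.0557]
orientation: [-2.106, -2.331, 0.0]
wrist_force: [-0.0, -0.4, -0.9]
opening: 0.471
finger_force: 25.4
```

Request:
jog_arm([
  {"dx": 0, "dy": 0, "dz": 0.001, "turn": 0, "grip": 1},
  {"dx": 0, "dy": 0, "dz": 0.0015, "turn": 0, "grip": 1},
  {"dx": 0, "dy": 0, "dz": 0.0015, "turn": 0, "grip": 1},
])

```text
time_s: 6.58
tcp_pos: [0.5669, 0.0147, 0.0548]
orientation: [2.105, 2.33, -0.001]
wrist_force: [-1.0, -1.3, 4.1]
opening: 0.472
finger_force: 26.0
```

Request:
jog_arm([
  {"dx": 0, "dy": 0, "dz": 0.0003, "turn": 0, "grip": 0.0},
  {"dx": 0, "dy": 0, "dz": 0.0003, "turn": 0, "grip": -0.3},
  {"dx": 0, "dy": 0, "dz": 0.0003, "turn": 0, "grip": -1},
  {"dx": 0, "dy": 0, "dz": 0.0003, "turn": 0, "grip": -1},
  {"dx": 0, "dy": 0, "dz": 0.0003, "turn": 0, "grip": -1},
  {"dx": 0, "dy": 0, "dz": 0.0003, "turn": 0, "grip": -1},
  {"dx": 0, "dy": 0, "dz": 0.0003, "turn": 0, "grip": -1},
  {"dx": 0, "dy": 0, "dz": 0.0003, "turn": 0, "grip": -1},
])

```text
time_s: 7.25
tcp_pos: [0.5667, 0.0152, 0.0541]
orientation: [-2.106, -2.331, -0.0]
wrist_force: [-0.0, 0.2, 0.4]
opening: 0.996
finger_force: 0.0
```

Request:
jog_arm([
  {"dx": 0, "dy": 0, "dz": -0.02, "turn": 0, "grip": -1},
  {"dx": 0, "dy": 0, "dz": -0.05, "turn": 0, "grip": -1},
  {"dx": 0, "dy": 0, "dz": -0.08, "turn": 0, "grip": -1},
  {"dx": 0, "dy": 0, "dz": -0.11, "turn": 0, "grip": -1},
  {"dx": 0, "dy": 0, "dz": -0.13, "turn": 0, "grip": -1},
  {"dx": 0, "dy": 0, "dz": -0.13, "turn": 0, "grip": -1},
  {"dx": 0, "dy": 0, "dz": -0.13, "turn": 0, "grip": -1},
])

```text
time_s: 7.83
tcp_pos: [0.5677, 0.015, 0.1854]
orientation: [2.104, 2.33, 0.003]
wrist_force: [0.6, 0.4, -0.9]
opening: 0.999
finger_force: 0.0
```

Run:
```python
from plan import *
s,t,M=tool();print(t)
p=env.camera_params("wrist");im=env.get_image("wrist")[:,:,::-1];cv2.imwrite("pics/w4.png",im);np.save("w4.npy",p)
show([.622,-.294,.18],[.9951,.0988])
```

```text
[0.56772227 0.01503313 0.18537951]
[[-0.3132, 0.0237, 0.004], [np.float64(0.15)]]
```

View pics/w4.png

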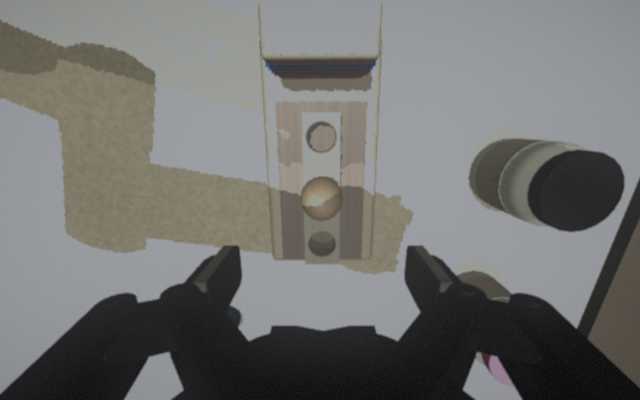

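The white egg stands in well1 at (322,199). Wells 0 and 2 are empty at (322,243) and (321,137).

Request:
jog_arm([
  {"dx": -0.035, "dy": 0.003, "dz": 0.0, "turn": 0, "grip": -1},
  {"dx": -0.075, "dy": 0.006, "dz": 0.0, "turn": 0, "grip": -1},
  {"dx": -0.115, "dy": 0.009, "dz": 0.0, "turn": 0, "grip": -1},
  {"dx": -0.155, "dy": 0.012, "dz": 0.0, "turn": 0, "grip": -1},
  {"dx": -0.195, "dy": 0.015, "dz": 0.0, "turn": 0, "grip": -1},
  {"dx": -0.235, "dy": 0.018, "dz": 0.0, "turn": 0, "grip": -1},
  {"dx": -0.27, "dy": 0.021, "dz": 0.0, "turn": 0, "grip": -1},
  {"dx": -0.295, "dy": 0.024, "dz": 0.0, "turn": 0, "grip": -1},
])

```text
time_s: 8.55
tcp_pos: [0.6194, -0.279, 0.1815]
orientation: [-2.107, -2.327, 0.002]
wrist_force: [-0.1, 0.4, 0.3]
opening: 0.999
finger_force: 0.0
```

Request:
jog_arm([
  {"dx": -0.018, "dy": 0, "dz": 0, "turn": 0, "grip": -1},
  {"dx": -0.018, "dy": 0, "dz": 0, "turn": 0, "grip": -1},
  {"dx": -0.018, "dy": 0, "dz": 0, "turn": 0, "grip": -1},
  {"dx": -0.018, "dy": 0, "dz": 0, "turn": 0, "grip": -1},
  {"dx": -0.018, "dy": 0, "dz": 0, "turn": 0, "grip": -1},
])

```text
time_s: 8.97
tcp_pos: [0.6219, -0.2923, 0.1833]
orientation: [-2.103, -2.331, 0.0]
wrist_force: [-0.4, 0.0, 0.3]
opening: 1.004
finger_force: 0.0
```

Run:
```python
from plan import *
s,t,M=tool();print(t)
p=env.camera_params("wrist");im=env.get_image("wrist")[:,:,::-1].copy();cv2.imwrite("pics/w5.png",im)
h=cv2.cvtColor(im,cv2.COLOR_BGR2HSV).astype(int);m=(h[...,0]<20)&(h[...,1]>100)&(h[...,2]>40)
for c,b in blobs(m,300):
    u,v=b[0]+b[2]/2-.5,b[1]+b[3]/2-.5;e=plane(p,u,v,.049);print(c,b,e)
    if b[2]<70: show([e[0],e[1],.021],[.9951,.0988])
```

```text
[ 0.62192788 -0.29232625  0.18327026]
[599.6, 201.3] [553, 79, 87, 237, 3122] [ 0.9286122  -0.26857142  0.049     ]
[322.3, 193.8] [305, 176, 35, 35, 867] [ 0.6215329  -0.29583902  0.049     ]
[[-0.0035, -0.0009, 0.1627], [np.float64(0.24)]]
```

Request:
jog_arm([
  {"dx": -0.003, "dy": -0.0007, "dz": 0.04, "turn": 0, "grip": -1},
  {"dx": -0.003, "dy": -0.0007, "dz": 0.07, "turn": 0, "grip": -1},
  {"dx": -0.003, "dy": -0.0007, "dz": 0.1, "turn": 0, "grip": -1},
  {"dx": -0.003, "dy": -0.0007, "dz": 0.13, "turn": 0, "grip": -1},
  {"dx": -0.003, "dy": -0.0007, "dz": 0.15, "turn": 0, "grip": -1},
  {"dx": -0.003, "dy": -0.0007, "dz": 0.161, "turn": 0, "grip": -1},
  {"dx": -0.003, "dy": -0.0007, "dz": 0.161, "turn": 0, "grip": -1},
  {"dx": -0.003, "dy": -0.0007, "dz": 0.161, "turn": 0, "grip": -1},
])

```text
time_s: 9.68
tcp_pos: [0.6222, -0.2963, 0.0235]
orientation: [-2.105, -2.332, -0.0]
wrist_force: [0.4, 0.2, 0.7]
opening: 0.996
finger_force: 0.0
```

Request:
jog_arm([
  {"dx": 0, "dy": 0, "dz": 0, "turn": 0, "grip": -0.3},
  {"dx": 0, "dy": 0, "dz": 0, "turn": 0, "grip": -0.1},
  {"dx": 0, "dy": 0, "dz": 0, "turn": 0, "grip": 0.0},
  {"dx": 0, "dy": 0, "dz": 0, "turn": 0, "grip": 0.1},
  {"dx": 0, "dy": 0, "dz": 0, "turn": 0, "grip": 0.2},
  {"dx": 0, "dy": 0, "dz": 0, "turn": 0, "grip": 1},
  {"dx": 0, "dy": 0, "dz": 0, "turn": 0, "grip": 1},
  {"dx": 0, "dy": 0, "dz": 0, "turn": 0, "grip": 1},
], grip_force=25)

```text
time_s: 10.35
tcp_pos: [0.6226, -0.2975, 0.0248]
orientation: [2.105, 2.33, 0.0]
wrist_force: [-2.8, 0.1, 5.8]
opening: 0.477
finger_force: 24.7
```

Request:
jog_arm([
  {"dx": 0, "dy": 0, "dz": 0, "turn": 0, "grip": 1},
  {"dx": 0, "dy": 0, "dz": -0.005, "turn": 0, "grip": 1},
  {"dx": 0, "dy": 0, "dz": -0.015, "turn": 0, "grip": 1},
  {"dx": 0, "dy": 0, "dz": -0.035, "turn": 0, "grip": 1},
  {"dx": 0, "dy": 0, "dz": -0.06, "turn": 0, "grip": 1},
  {"dx": 0, "dy": 0, "dz": -0.08, "turn": 0, "grip": 1},
  {"dx": 0, "dy": 0, "dz": -0.09, "turn": 0, "grip": 1},
  {"dx": 0, "dy": 0, "dz": -0.09, "turn": 0, "grip": 1},
])

```text
time_s: 11.02
tcp_pos: [0.6239, -0.298, 0.1168]
orientation: [2.102, 2.327, 0.002]
wrist_force: [0.6, 0.1, 0.4]
opening: 0.478
finger_force: 25.2
```

Run:
```python
from plan import *
s,t,M=tool();print(t)
p=env.camera_params("wrist");im=env.get_image("wrist")[:,:,::-1].copy();cv2.imwrite("pics/w6.png",im)
h=cv2.cvtColor(im,cv2.COLOR_BGR2HSV).astype(int);m=(h[...,0]<20)&(h[...,1]>100)&(h[...,2]>40)
print(blobs(m,300))
show([.5728,-.0475,.11],[.9951,.0988])
```

```text
[ 0.62388626 -0.2980252   0.11680412]
[([323.3, 251.5], [286, 210, 75, 83, 4689])]
[[0.2537, -0.0245, 0.0041], [np.float64(0.15)]]
```

Request:
jog_arm([
  {"dx": 0.02, "dy": -0.003, "dz": 0, "turn": 0, "grip": 1},
  {"dx": 0.055, "dy": -0.006, "dz": 0, "turn": 0, "grip": 1},
  {"dx": 0.092, "dy": -0.01, "dz": 0, "turn": 0, "grip": 1},
  {"dx": 0.13, "dy": -0.013, "dz": 0, "turn": 0, "grip": 1},
  {"dx": 0.167, "dy": -0.017, "dz": 0, "turn": 0, "grip": 1},
  {"dx": 0.204, "dy": -0.02, "dz": 0, "turn": 0, "grip": 1},
  {"dx": 0.235, "dy": -0.023, "dz": 0, "turn": 0, "grip": 1},
  {"dx": 0.2515, "dy": -0.024, "dz": 0, "turn": 0, "grip": 1},
])

```text
time_s: 11.73
tcp_pos: [0.5697, -0.0452, 0.1113]
orientation: [-2.099, -2.331, 0.002]
wrist_force: [-0.2, -0.3, -1.0]
opening: 0.474
finger_force: 25.2
```

Request:
jog_arm([
  {"dx": 0, "dy": 0, "dz": 0, "turn": 0, "grip": 1},
  {"dx": 0, "dy": 0, "dz": 0, "turn": 0, "grip": 1},
  {"dx": 0, "dy": 0, "dz": 0.01, "turn": 0, "grip": 1},
  {"dx": 0, "dy": 0, "dz": 0.025, "turn": 0, "grip": 1},
  {"dx": 0, "dy": 0, "dz": 0.035, "turn": 0, "grip": 1},
  {"dx": 0, "dy": 0, "dz": 0.04, "turn": 0, "grip": 1},
  {"dx": 0, "dy": 0, "dz": 0.04, "turn": 0, "grip": 1},
  {"dx": 0, "dy": 0, "dz": 0.04, "turn": 0, "grip": 1},
])

```text
time_s: 12.4
tcp_pos: [0.5723, -0.0497, 0.0725]
orientation: [-2.106, -2.33, 0.001]
wrist_force: [0.4, -0.3, -0.6]
opening: 0.478
finger_force: 25.2
```

Run:
```python
from plan import *
s,t,M=tool();print(t)
p=env.camera_params("wrist");im=env.get_image("wrist")[:,:,::-1].copy();cv2.imwrite("pics/w7.png",im)
h=cv2.cvtColor(im,cv2.COLOR_BGR2HSV).astype(int);m=(h[...,0]<20)&(h[...,1]>100)&(h[...,2]>40)
print(blobs(m,300))
show([.5735,-.0495,.054],[.9951,.0988])
```

```text
[ 0.57231353 -0.0497095   0.07253152]
[([322.8, 251.0], [285, 210, 76, 83, 4905])]
[[0.0001, 0.0007, 0.0191], [np.float64(0.11)]]
```

View pics/w7.png

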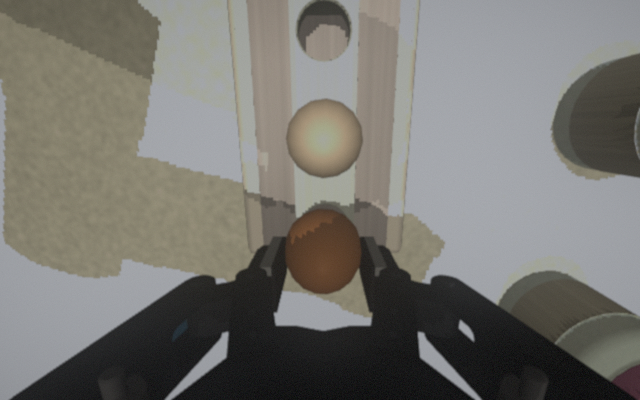

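The brown egg at (323,251) is over well0 and in line with the rail. The white egg is seated at (324,138).

Request:
jog_arm([
  {"dx": 0, "dy": 0.0005, "dz": 0.004, "turn": 0, "grip": 1},
  {"dx": 0, "dy": 0.0005, "dz": 0.008, "turn": 0, "grip": 1},
  {"dx": 0, "dy": 0.0005, "dz": 0.011, "turn": 0, "grip": 1},
  {"dx": 0, "dy": 0.0005, "dz": 0.013, "turn": 0, "grip": 1},
  {"dx": 0, "dy": 0.0005, "dz": 0.014, "turn": 0, "grip": 1},
  {"dx": 0, "dy": 0.0005, "dz": 0.015, "turn": 0, "grip": 1},
  {"dx": 0, "dy": 0.0005, "dz": 0.0155, "turn": 0, "grip": 1},
  {"dx": 0, "dy": 0.0005, "dz": 0.0155, "turn": 0, "grip": 1},
])

```text
time_s: 13.12
tcp_pos: [0.5731, -0.0491, 0.0575]
orientation: [-2.106, -2.331, 0.0]
wrist_force: [-0.2, 0.6, -0.6]
opening: 0.474
finger_force: 25.2
```

Request:
jog_arm([
  {"dx": 0, "dy": 0, "dz": 0.0008, "turn": 0, "grip": 1},
  {"dx": 0, "dy": 0, "dz": 0.0015, "turn": 0, "grip": 1},
  {"dx": 0, "dy": 0, "dz": 0.0015, "turn": 0, "grip": 1},
])

```text
time_s: 13.37
tcp_pos: [0.573, -0.0491, 0.056]
orientation: [-2.106, -2.331, 0.0]
wrist_force: [0.5, 0.6, -1.2]
opening: 0.471
finger_force: 25.2
```

Request:
jog_arm([
  {"dx": 0, "dy": 0, "dz": 0.0008, "turn": 0, "grip": 1},
  {"dx": 0, "dy": 0, "dz": 0.0015, "turn": 0, "grip": 1},
  {"dx": 0, "dy": 0, "dz": 0.0015, "turn": 0, "grip": 1},
])

```text
time_s: 13.62
tcp_pos: [0.5733, -0.0492, 0.0547]
orientation: [2.106, 2.331, 0.0]
wrist_force: [0.2, -1.2, 1.0]
opening: 0.473
finger_force: 25.4
```

Request:
jog_arm([
  {"dx": 0, "dy": 0, "dz": 0.0005, "turn": 0, "grip": 1},
  {"dx": 0, "dy": 0, "dz": 0.0008, "turn": 0, "grip": 1},
  {"dx": 0, "dy": 0, "dz": 0.0008, "turn": 0, "grip": 1},
])

```text
time_s: 13.87
tcp_pos: [0.5734, -0.0495, 0.0543]
orientation: [2.105, 2.33, -0.0]
wrist_force: [-1.2, -1.7, 4.5]
opening: 0.475
finger_force: 25.9
```

Contact, so I release the egg and retract.

Request:
jog_arm([
  {"dx": 0, "dy": 0, "dz": 0.0003, "turn": 0, "grip": 0.0},
  {"dx": 0, "dy": 0, "dz": 0.0003, "turn": 0, "grip": -0.3},
  {"dx": 0, "dy": 0, "dz": 0.0003, "turn": 0, "grip": -1},
  {"dx": 0, "dy": 0, "dz": 0.0003, "turn": 0, "grip": -1},
  {"dx": 0, "dy": 0, "dz": 0.0003, "turn": 0, "grip": -1},
  {"dx": 0, "dy": 0, "dz": 0.0003, "turn": 0, "grip": -1},
  {"dx": 0, "dy": 0, "dz": 0.0003, "turn": 0, "grip": -1},
  {"dx": 0, "dy": 0, "dz": 0.0003, "turn": 0, "grip": -1},
])

```text
time_s: 14.53
tcp_pos: [0.573, -0.049, 0.0534]
orientation: [-2.106, -2.331, 0.0]
wrist_force: [1.0, -0.3, 0.1]
opening: 0.996
finger_force: 0.0
```

Request:
jog_arm([
  {"dx": 0, "dy": 0, "dz": -0.02, "turn": 0, "grip": -1},
  {"dx": 0, "dy": 0, "dz": -0.05, "turn": 0, "grip": -1},
  {"dx": 0, "dy": 0, "dz": -0.08, "turn": 0, "grip": -1},
  {"dx": 0, "dy": 0, "dz": -0.11, "turn": 0, "grip": -1},
  {"dx": 0, "dy": 0, "dz": -0.14, "turn": 0, "grip": -1},
  {"dx": 0, "dy": 0, "dz": -0.15, "turn": 0, "grip": -1},
  {"dx": 0, "dy": 0, "dz": -0.15, "turn": 0, "grip": -1},
])

```text
time_s: 15.12
tcp_pos: [0.5752, -0.0495, 0.2067]
orientation: [2.102, 2.327, 0.005]
wrist_force: [-0.3, -0.0, -0.5]
opening: 0.997
finger_force: 0.0
```

Run:
```python
from plan import *
s,t,M=tool();print(t)
p=env.camera_params("wrist");im=env.get_image("wrist")[:,:,::-1].copy();cv2.imwrite("pics/w8.png",im)
h=cv2.cvtColor(im,cv2.COLOR_BGR2HSV).astype(int);m=(h[...,0]<20)&(h[...,1]>100)&(h[...,2]>40)
for c,b in blobs(m,300): print(c,b,plane(p,b[0]+b[2]/2-.5,b[1]+b[3]/2-.5,.078))
d=np.array([-.0988,.9951]);L=np.array([.5673,.0135])+.192*d;print(L)
show([*L,.2],[.9951,.0988])
```

```text
[ 0.57518419 -0.04950617  0.20672733]
[600.4, 217.1] [561, 116, 79, 200, 563] [ 0.89189419 -0.04642988  0.078     ]
[320.3, 188.2] [302, 170, 38, 38, 1099] [ 0.57344932 -0.04707994  0.078     ]
[0.5483304 0.2045592]
[[0.2551, 0.0003, 0.0042], [np.float64(0.15)]]
```

View pics/w8.png

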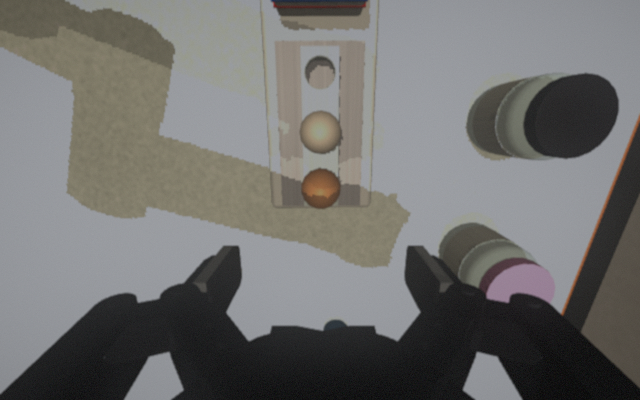

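Both eggs stand in their wells, brown at (320,188) and white at (321,131). Next is the lever.

Request:
jog_arm([
  {"dx": 0.03, "dy": 0, "dz": 0, "turn": 0, "grip": 1},
  {"dx": 0.07, "dy": 0, "dz": 0, "turn": 0, "grip": 1},
  {"dx": 0.11, "dy": 0, "dz": 0, "turn": 0, "grip": 1},
  {"dx": 0.15, "dy": 0, "dz": 0, "turn": 0, "grip": 1},
  {"dx": 0.18, "dy": 0, "dz": 0, "turn": 0, "grip": 1},
  {"dx": 0.2, "dy": 0, "dz": 0, "turn": 0, "grip": 1},
  {"dx": 0.2, "dy": 0, "dz": 0, "turn": 0, "grip": 1},
  {"dx": 0.2, "dy": 0, "dz": 0, "turn": 0, "grip": 1},
])

```text
time_s: 15.83
tcp_pos: [0.5513, 0.1506, 0.2012]
orientation: [-2.102, -2.332, 0.005]
wrist_force: [-0.1, -0.8, 0.5]
opening: 0.005
finger_force: 0.0
```

Run:
```python
from plan import *
s,t,M=tool();print(t)
p=env.camera_params("wrist");im=env.get_image("wrist")[:,:,::-1].copy();cv2.imwrite("pics/w9.png",im)
h=cv2.cvtColor(im,cv2.COLOR_BGR2HSV).astype(int);m=(h[...,0]>95)&(h[...,0]<130)&(h[...,1]>120)&(h[...,2]>40)
for c,b in blobs(m,300): print(c,b,plane(p,*c,.115))
m=(h[...,0]<25)&(h[...,1]>110)&(h[...,2]>20)
for c,b in blobs(m,300): print("box?",c,b,plane(p,b[0],b[1]+b[3],.085))
show([.5483,.2046,.13],[.9951,.0988])
```

```text
[0.55128469 0.15063736 0.20117601]
[323.5, 143.6] [303, 127, 42, 35, 1436] [0.5462791  0.20410754 0.115     ]
box? [377.4, 6.1] [318, 0, 112, 16, 1369] [0.52980839 0.31302604 0.085     ]
[[0.055, 0.0025, 0.0715], [np.float64(0.19)]]
```

View pics/w9.png

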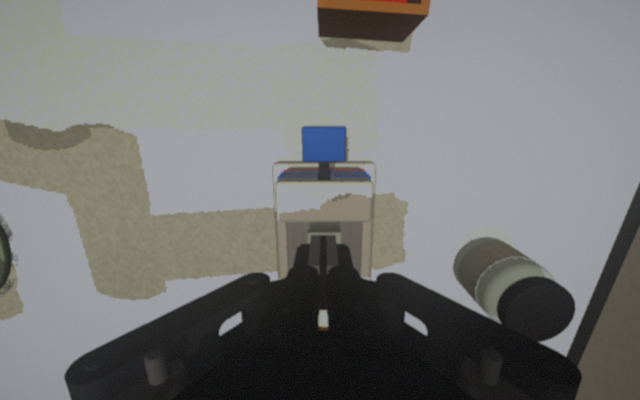

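The blue paddle is at (324,144), i.e. about (0.547, 0.204). The tea box is well beyond it, at y ≈ 0.31.

Request:
jog_arm([
  {"dx": 0.03, "dy": 0.001, "dz": 0, "turn": 0, "grip": 1},
  {"dx": 0.055, "dy": 0.001, "dz": 0.01, "turn": 0, "grip": 1},
  {"dx": 0.056, "dy": 0.001, "dz": 0.03, "turn": 0, "grip": 1},
  {"dx": 0.056, "dy": 0.001, "dz": 0.05, "turn": 0, "grip": 1},
  {"dx": 0.056, "dy": 0.001, "dz": 0.065, "turn": 0, "grip": 1},
  {"dx": 0.056, "dy": 0.001, "dz": 0.065, "turn": 0, "grip": 1},
  {"dx": 0.056, "dy": 0.001, "dz": 0.065, "turn": 0, "grip": 1},
  {"dx": 0.056, "dy": 0.001, "dz": 0.065, "turn": 0, "grip": 1},
])

```text
time_s: 16.55
tcp_pos: [0.5487, 0.2048, 0.139]
orientation: [2.107, 2.329, 0.0]
wrist_force: [-0.4, -0.0, 0.6]
opening: 0.001
finger_force: 0.0
```

Request:
jog_arm([
  {"dx": 0, "dy": 0, "dz": 0.005, "turn": 0, "grip": 1},
  {"dx": 0, "dy": 0, "dz": 0.01, "turn": 0, "grip": 1},
  {"dx": 0, "dy": 0, "dz": 0.015, "turn": 0, "grip": 1},
  {"dx": 0, "dy": 0, "dz": 0.02, "turn": 0, "grip": 1},
  {"dx": 0, "dy": 0, "dz": 0.025, "turn": 0, "grip": 1},
  {"dx": 0, "dy": 0, "dz": 0.025, "turn": 0, "grip": 1},
  {"dx": 0, "dy": 0, "dz": 0.025, "turn": 0, "grip": 1},
  {"dx": 0, "dy": 0, "dz": 0.025, "turn": 0, "grip": 1},
])

```text
time_s: 17.22
tcp_pos: [0.5481, 0.2058, 0.1135]
orientation: [2.106, 2.331, -0.0]
wrist_force: [-0.9, 0.3, 0.3]
opening: -0.005
finger_force: 0.0
```

Request:
jog_arm([
  {"dx": 0, "dy": 0, "dz": 0.001, "turn": 0, "grip": 1},
  {"dx": 0, "dy": 0, "dz": 0.002, "turn": 0, "grip": 1},
  {"dx": 0, "dy": 0, "dz": 0.003, "turn": 0, "grip": 1},
  {"dx": 0, "dy": 0, "dz": 0.004, "turn": 0, "grip": 1},
  {"dx": 0, "dy": 0, "dz": 0.004, "turn": 0, "grip": 1},
  {"dx": 0, "dy": 0, "dz": 0.004, "turn": 0, "grip": 1},
])

```text
time_s: 17.72
tcp_pos: [0.5481, 0.2057, 0.1094]
orientation: [-2.106, -2.331, 0.0]
wrist_force: [0.6, -0.6, -0.6]
opening: -0.002
finger_force: 0.0
```

Run:
```python
from plan import *
s,t,M=tool();print(t,s["wrist_force"])
for n in("wrist","scene"):
    p=env.camera_params(n);im=env.get_image(n)[:,:,::-1].copy();cv2.imwrite(f"pics/x_{n}.png",im)
    h=cv2.cvtColor(im,cv2.COLOR_BGR2HSV).astype(int);m=(h[...,0]>95)&(h[...,0]<130)&(h[...,1]>110)&(h[...,2]>30)
    print(n,[b for b in blobs(m,30)])
a=cv2.imread("pics/x_wrist.png")[150:350,220:420];b=cv2.imread("pics/x_scene.png")[110:200,310:400]
cv2.imwrite("pics/x.png",np.hstack([cv2.resize(a,(400,400)),cv2.resize(b,(400,400),interpolation=cv2.INTER_CUBIC)]))
```

```text
[0.54806385 0.20568392 0.10942143] [ 0.60583038 -0.62649015 -0.59435256]
wrist [([316.4, 231.4], [289, 218, 62, 46, 1425])]
scene [([88.1, 37.0], [0, 0, 186, 77, 790]), ([353.9, 154.2], [347, 149, 15, 12, 95]), ([541.9, 216.4], [534, 202, 19, 28, 78]), ([229.8, 215.1], [224, 209, 12, 14, 73]), ([530.5, 232.9], [527, 227, 8, 12, 32]), ([521.1, 245.0], [513, 240, 17, 11, 40]), ([234.3, 272.3], [228, 265, 13, 15, 90])]
```

View pics/x.png

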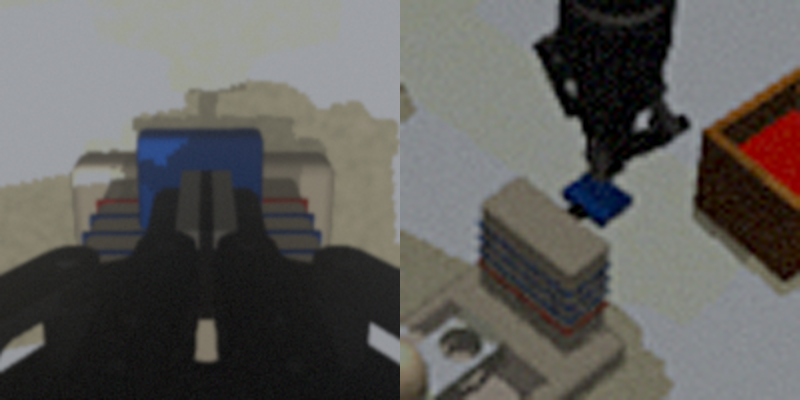

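The shut fingertips are centred over the paddle, at left crop (207,175) and right crop (598,175), and are just about touching it. I go on down slowly to find contact.

Request:
jog_arm([
  {"dx": 0, "dy": 0, "dz": 0.001, "turn": 0, "grip": 1},
  {"dx": 0, "dy": 0, "dz": 0.002, "turn": 0, "grip": 1},
  {"dx": 0, "dy": 0, "dz": 0.003, "turn": 0, "grip": 1},
  {"dx": 0, "dy": 0, "dz": 0.003, "turn": 0, "grip": 1},
  {"dx": 0, "dy": 0, "dz": 0.003, "turn": 0, "grip": 1},
])

```text
time_s: 18.23
tcp_pos: [0.548, 0.2057, 0.1064]
orientation: [-2.106, -2.331, 0.0]
wrist_force: [0.6, -0.2, 0.2]
opening: -0.002
finger_force: 0.0
```

Request:
jog_arm([
  {"dx": 0, "dy": 0, "dz": 0.001, "turn": 0, "grip": 1},
  {"dx": 0, "dy": 0, "dz": 0.002, "turn": 0, "grip": 1},
  {"dx": 0, "dy": 0, "dz": 0.003, "turn": 0, "grip": 1},
  {"dx": 0, "dy": 0, "dz": 0.003, "turn": 0, "grip": 1},
  {"dx": 0, "dy": 0, "dz": 0.003, "turn": 0, "grip": 1},
])

```text
time_s: 18.65
tcp_pos: [0.548, 0.2057, 0.1034]
orientation: [-2.106, -2.331, 0.0]
wrist_force: [0.5, -0.1, -0.2]
opening: -0.003
finger_force: 0.0
```

Run:
```python
from plan import *
s,t,M=tool();print(t,s["wrist_force"],s["joint_efforts"].round(1))
for n in("wrist","scene"):
    p=env.camera_params(n);im=env.get_image(n)[:,:,::-1].copy();cv2.imwrite(f"pics/y_{n}.png",im)
for n in("x","y"):
    im=cv2.imread(f"pics/{n}_scene.png");h=cv2.cvtColor(im,cv2.COLOR_BGR2HSV).astype(int);m=(h[...,0]>95)&(h[...,0]<130)&(h[...,1]>110)&(h[...,2]>30);m[:140]=0;m[172:]=0;m[:,:340]=0;m[:,370:]=0;print(n,blobs(m,20))
p=env.camera_params("scene");P0=np.array([.547,.2043,.115]);K=p["camera_matrix"]
for z in(.115,.103):
    c=R.from_rotvec(p["rotation"]).inv().apply(np.array([.547,.2043,z])-p["xyz"]);print(z,K[0,2]-K[0,0]*c[0]/c[2],K[1,2]+K[1,1]*c[1]/c[2])
a=cv2.imread("pics/y_wrist.png")[150:350,220:420];b=cv2.imread("pics/y_scene.png")[130:175,330:375]
cv2.imwrite("pics/y.png",np.hstack([cv2.resize(a,(400,400)),cv2.resize(b,(400,400),interpolation=cv2.INTER_CUBIC)]))
```

```text
[0.54802278 0.20571552 0.10337154] [ 0.5410549  -0.07713878 -0.17214091] [ -0.  -49.6  23.8  -0.   -0.   -0. ]
x [([353.9, 154.2], [347, 149, 15, 12, 95])]
y [([353.9, 154.5], [347, 150, 15, 11, 90])]
0.115 354.1682413490767 152.63974576407438
0.103 353.98228142662373 155.15242986182471
```

Request:
jog_arm([
  {"dx": 0, "dy": 0, "dz": 0.001, "turn": 0, "grip": 1},
  {"dx": 0, "dy": 0, "dz": 0.002, "turn": 0, "grip": 1},
  {"dx": 0, "dy": 0, "dz": 0.003, "turn": 0, "grip": 1},
  {"dx": 0, "dy": 0, "dz": 0.003, "turn": 0, "grip": 1},
  {"dx": 0, "dy": 0, "dz": 0.003, "turn": 0, "grip": 1},
])

```text
time_s: 19.17
tcp_pos: [0.548, 0.2057, 0.1004]
orientation: [-2.106, -2.331, 0.0]
wrist_force: [-0.2, 0.4, -0.2]
opening: 0.004
finger_force: 0.0
```

Request:
jog_arm([
  {"dx": 0, "dy": 0, "dz": 0.001, "turn": 0, "grip": 1},
  {"dx": 0, "dy": 0, "dz": 0.002, "turn": 0, "grip": 1},
  {"dx": 0, "dy": 0, "dz": 0.003, "turn": 0, "grip": 1},
  {"dx": 0, "dy": 0, "dz": 0.003, "turn": 0, "grip": 1},
  {"dx": 0, "dy": 0, "dz": 0.003, "turn": 0, "grip": 1},
])

```text
time_s: 19.58
tcp_pos: [0.548, 0.2057, 0.0974]
orientation: [-2.106, -2.331, 0.0]
wrist_force: [0.7, -0.2, 0.2]
opening: -0.002
finger_force: 0.0
```

```bash
cat > lev.py <<'E'
from plan import *
s,t,M=tool();print(t,s["wrist_force"])
im=env.get_image("scene")[:,:,::-1].copy();cv2.imwrite(f"pics/s_{t[2]:.4f}.png",im)
h=cv2.cvtColor(im,cv2.COLOR_BGR2HSV).astype(int);m=(h[...,0]>95)&(h[...,0]<130)&(h[...,1]>110)&(h[...,2]>30);m[:140]=0;m[175:]=0;m[:,:340]=0;m[:,370:]=0;print(blobs(m,20))
c=m[:,347:362].sum(1);print(c[146:172])
E
python3 lev.py
```

```text
[0.54800682 0.20569874 0.09738149] [ 0.74342816 -0.22652066  0.24486829]
[([353.9, 154.7], [347, 150, 15, 11, 81])]
[ 0  0  0  0  2  3  9 11 15 13 10  8  6  3  1  0  0  0  0  0  0  0  0  0
  0  1]
```

Run:
```python
from plan import *
im=env.get_image("wrist")[:,:,::-1].copy();cv2.imwrite("pics/z_wrist.png",im)
for n in("w9","x_wrist","y_wrist","z_wrist","scene0","x_scene","y_scene"):
    im=cv2.imread(f"pics/{n}.png");h=cv2.cvtColor(im,cv2.COLOR_BGR2HSV).astype(int);m=(h[...,0]>95)&(h[...,0]<130)&(h[...,1]>110)&(h[...,2]>30)
    if "scene" in n: m[:140]=0;m[175:]=0;m[:,:340]=0;m[:,370:]=0
    print(n,blobs(m,60))
p=env.camera_params("wrist");s,t,M=tool();K=p["camera_matrix"]
def pr(q):
    c=R.from_rotvec(p["rotation"]).inv().apply(np.array(q)-p["xyz"]);return [round(K[0,2]-K[0,0]*c[0]/c[2],1),round(K[1,2]+K[1,1]*c[1]/c[2],1)]
print("tcp",pr(t),"tcp+11x",pr(t+M@[.011,0,0]),"20 up",pr(t+M@[.011,0,-.02]))
d=np.array([-.0988,.9951,0]);e=np.array([.9951,.0988,0]);L=np.array([.547,.2043,0])
for z in(.115,.105,.097):
    print(z,pr(L+.016*d-.02*e+[0,0,z]),pr(L+.016*d+.02*e+[0,0,z]))
```

```text
w9 [([323.6, 143.7], [303, 127, 43, 35, 1456])]
x_wrist [([316.4, 231.4], [289, 218, 62, 46, 1425])]
y_wrist [([315.2, 234.1], [287, 220, 65, 49, 1311])]
z_wrist [([314.0, 237.0], [286, 224, 66, 47, 1192])]
scene0 [([353.9, 153.7], [347, 148, 15, 13, 107])]
x_scene [([353.9, 154.2], [347, 149, 15, 12, 95])]
y_scene [([353.9, 154.5], [347, 150, 15, 11, 90])]
tcp [np.float64(322.4), np.float64(236.7)] tcp+11x [np.float64(322.4), np.float64(220.7)] 20 up [np.float64(322.3), np.float64(232.5)]
0.115 [np.float64(285.4), np.float64(224.7)] [np.float64(355.1), np.float64(224.9)]
0.105 [np.float64(287.5), np.float64(219.0)] [np.float64(353.3), np.float64(219.2)]
0.097 [np.float64(289.1), np.float64(214.8)] [np.float64(351.9), np.float64(215.0)]
```

Request:
jog_arm([
  {"dx": 0.004, "dy": 0, "dz": 0, "turn": 0, "grip": 1},
  {"dx": 0.008, "dy": 0, "dz": 0, "turn": 0, "grip": 1},
  {"dx": 0.008, "dy": 0, "dz": 0.001, "turn": 0, "grip": 1},
  {"dx": 0.008, "dy": 0, "dz": 0.002, "turn": 0, "grip": 1},
  {"dx": 0.008, "dy": 0, "dz": 0.003, "turn": 0, "grip": 1},
  {"dx": 0.008, "dy": 0, "dz": 0.003, "turn": 0, "grip": 1},
  {"dx": 0.008, "dy": 0, "dz": 0.003, "turn": 0, "grip": 1},
])

```text
time_s: 20.27
tcp_pos: [0.5472, 0.2136, 0.0943]
orientation: [-2.106, -2.331, 0.0]
wrist_force: [-0.7, -0.2, -0.1]
opening: 0.0
finger_force: 0.0
```

Request:
jog_arm([
  {"dx": 0, "dy": 0, "dz": 0.001, "turn": 0, "grip": 1},
  {"dx": 0, "dy": 0, "dz": 0.002, "turn": 0, "grip": 1},
  {"dx": 0, "dy": 0, "dz": 0.002, "turn": 0, "grip": 1},
  {"dx": 0, "dy": 0, "dz": 0.002, "turn": 0, "grip": 1},
])

```text
time_s: 20.6
tcp_pos: [0.5472, 0.2136, 0.0924]
orientation: [-2.106, -2.331, 0.0]
wrist_force: [-0.1, 0.3, -0.1]
opening: -0.002
finger_force: 0.0
```

Request:
jog_arm([
  {"dx": 0, "dy": 0, "dz": 0.001, "turn": 0, "grip": 1},
  {"dx": 0, "dy": 0, "dz": 0.002, "turn": 0, "grip": 1},
  {"dx": 0, "dy": 0, "dz": 0.002, "turn": 0, "grip": 1},
  {"dx": 0, "dy": 0, "dz": 0.002, "turn": 0, "grip": 1},
])

```text
time_s: 20.93
tcp_pos: [0.5474, 0.2137, 0.0907]
orientation: [2.106, 2.331, 0.0]
wrist_force: [-0.6, -0.7, 2.8]
opening: 0.003
finger_force: 1.0
```

Request:
jog_arm([
  {"dx": 0, "dy": 0, "dz": 0.002, "turn": 0, "grip": 1},
  {"dx": 0, "dy": 0, "dz": 0.004, "turn": 0, "grip": 1},
  {"dx": 0, "dy": 0, "dz": 0.006, "turn": 0, "grip": 1},
  {"dx": 0, "dy": 0, "dz": 0.008, "turn": 0, "grip": 1},
  {"dx": 0, "dy": 0, "dz": 0.01, "turn": 0, "grip": 1},
  {"dx": 0, "dy": 0, "dz": 0.01, "turn": 0, "grip": 1},
  {"dx": 0, "dy": 0, "dz": 0.01, "turn": 0, "grip": 1},
])

```text
time_s: 21.52
tcp_pos: [0.5475, 0.2137, 0.0811]
orientation: [2.105, 2.331, 0.001]
wrist_force: [-0.9, 0.5, 5.5]
opening: 0.003
finger_force: 2.7
```

```bash
python3 lev.py
```

```text
[0.54750699 0.21369576 0.08108318] [-0.89995675  0.54020914  5.45137466]
[([353.3, 156.3], [347, 151, 14, 12, 88])]
[ 0  0  0  0  0  3  4  6  9 10 14 13 11  7  6  4  1  0  0  0  0  0  0  0
  0  0]
```

Request:
jog_arm([
  {"dx": 0, "dy": 0, "dz": 0.002, "turn": 0, "grip": 1},
  {"dx": 0, "dy": 0, "dz": 0.004, "turn": 0, "grip": 1},
  {"dx": 0, "dy": 0, "dz": 0.004, "turn": 0, "grip": 1},
])

```text
time_s: 21.82
tcp_pos: [0.5475, 0.2137, 0.0769]
orientation: [2.105, 2.331, 0.001]
wrist_force: [-1.9, 0.2, 6.3]
opening: -0.004
finger_force: 2.8
```

Request:
jog_arm([
  {"dx": 0, "dy": 0, "dz": 0.001, "turn": 0, "grip": 1},
  {"dx": 0, "dy": 0, "dz": 0.002, "turn": 0, "grip": 1},
  {"dx": 0, "dy": 0, "dz": 0.002, "turn": 0, "grip": 1},
])

```text
time_s: 22.07
tcp_pos: [0.5475, 0.2137, 0.0754]
orientation: [2.105, 2.331, 0.001]
wrist_force: [-1.5, -0.8, 8.4]
opening: -0.001
finger_force: 4.2
```

Request:
jog_arm([
  {"dx": 0, "dy": 0, "dz": 0.002, "turn": 0, "grip": 1},
  {"dx": 0, "dy": 0, "dz": 0.004, "turn": 0, "grip": 1},
  {"dx": 0, "dy": 0, "dz": 0.006, "turn": 0, "grip": 1},
  {"dx": 0, "dy": 0, "dz": 0.008, "turn": 0, "grip": 1},
  {"dx": 0, "dy": 0, "dz": 0.008, "turn": 0, "grip": 1},
])

```text
time_s: 22.48
tcp_pos: [0.5475, 0.2137, 0.067]
orientation: [2.105, 2.331, 0.001]
wrist_force: [-1.2, -0.3, 3.6]
opening: 0.003
finger_force: 2.2
```

Request:
jog_arm([
  {"dx": 0, "dy": 0, "dz": 0.002, "turn": 0, "grip": 1},
  {"dx": 0, "dy": 0, "dz": 0.004, "turn": 0, "grip": 1},
  {"dx": 0, "dy": 0, "dz": 0.004, "turn": 0, "grip": 1},
])

```text
time_s: 22.73
tcp_pos: [0.5475, 0.2137, 0.063]
orientation: [2.106, 2.331, 0.001]
wrist_force: [-0.8, -0.3, 6.0]
opening: 0.001
finger_force: 3.0
```

```bash
python3 lev.py
```

```text
[0.54748231 0.21369222 0.06298998] [-0.80709372 -0.26229952  5.95566755]
[([354.2, 159.3], [348, 154, 13, 11, 54])]
[0 0 0 0 0 0 0 0 1 2 5 6 6 7 9 8 6 3 1 0 0 0 0 0 0 0]
```

Request:
jog_arm([
  {"dx": 0, "dy": 0, "dz": 0.002, "turn": 0, "grip": 1},
  {"dx": 0, "dy": 0, "dz": 0.004, "turn": 0, "grip": 1},
  {"dx": 0, "dy": 0, "dz": 0.006, "turn": 0, "grip": 1},
  {"dx": 0, "dy": 0, "dz": 0.008, "turn": 0, "grip": 1},
  {"dx": 0, "dy": 0, "dz": 0.009, "turn": 0, "grip": 1},
  {"dx": 0, "dy": 0, "dz": 0.009, "turn": 0, "grip": 1},
])

```text
time_s: 23.28
tcp_pos: [0.5475, 0.2138, 0.0546]
orientation: [2.105, 2.331, 0.001]
wrist_force: [-2.0, -1.2, 9.4]
opening: -0.006
finger_force: 4.7
```

Request:
jog_arm([
  {"dx": 0, "dy": 0, "dz": 0.0015, "turn": 0, "grip": 1},
  {"dx": 0, "dy": 0, "dz": 0.003, "turn": 0, "grip": 1},
  {"dx": 0, "dy": 0, "dz": 0.004, "turn": 0, "grip": 1},
  {"dx": 0, "dy": 0, "dz": 0.004, "turn": 0, "grip": 1},
  {"dx": 0, "dy": 0, "dz": 0.004, "turn": 0, "grip": 1},
])

```text
time_s: 23.7
tcp_pos: [0.5475, 0.2137, 0.0503]
orientation: [2.105, 2.331, 0.001]
wrist_force: [-1.6, -0.2, 8.0]
opening: -0.001
finger_force: 3.6
```

Request:
jog_arm([
  {"dx": 0, "dy": 0, "dz": 0.0008, "turn": 0, "grip": 1},
  {"dx": 0, "dy": 0, "dz": 0.0008, "turn": 0, "grip": 1},
  {"dx": 0, "dy": 0, "dz": 0.0008, "turn": 0, "grip": 1},
  {"dx": 0, "dy": 0, "dz": 0.0008, "turn": 0, "grip": 1},
  {"dx": 0, "dy": 0, "dz": 0.0008, "turn": 0, "grip": 1},
  {"dx": 0, "dy": 0, "dz": 0.0008, "turn": 0, "grip": 1},
])

```text
time_s: 24.2
tcp_pos: [0.5475, 0.2137, 0.0496]
orientation: [2.105, 2.331, 0.001]
wrist_force: [-1.9, -1.6, 7.2]
opening: 0.002
finger_force: 3.8
```

```bash
python3 lev.py
python3 - <<'E'
from plan import *
p=env.camera_params("scene");im=env.get_image("scene")[:,:,::-1].copy()
h=cv2.cvtColor(im,cv2.COLOR_BGR2HSV).astype(int);m=(h[...,0]<20)&(h[...,1]>90)&(h[...,2]>50);m[:180]=0;m[240:]=0;m[:,:270]=0;m[:,340:]=0
for c,b in blobs(m,30): print(c,b,plane(p,*c,.08))
K=p["camera_matrix"]
for z in(.115,.087,.073,.068):
    c=R.from_rotvec(p["rotation"]).inv().apply(np.array([.547,.2043,z])-p["xyz"]);print(z,K[1,2]+K[1,1]*c[1]/c[2])
E
```

```text
[0.54754944 0.2137268  0.04955347] [-1.87784868 -1.57435809  7.15316149]
[([355.5, 161.6], [350, 157, 11, 10, 29])]
[0 0 0 0 0 0 0 0 0 0 0 2 3 2 2 3 5 5 4 2 1 0 0 0 0 1]
[293.8, 205.2] [287, 198, 14, 15, 163] [ 0.57449293 -0.04783661  0.08      ]
0.115 152.63974576407438
0.087 158.45270446073835
0.073 161.29463743095684
0.068 162.29944355898112
```

```bash
python3 -c "
from cell import env
print(env.close_job())"
```

```text
the job is handed in; nothing more can be done
None
```

The job is handed in with both eggs upright and released in wells 0 and 1, and the shut fingers holding the lever at about 41–42 mm (third notch, about 7 N); no verdict came back, and I viewed 12 pictures, two over the limit of 10.

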